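# Open the push-and-turn solvent bottle

### The arm

A 6-joint arm with a two-finger parallel gripper is mounted at the origin on the work surface. World frame = base frame: x ahead of the robot, y to its left, z up, the work surface at z = 0. Lengths are in m, angles in rad, forces in N, time in s.
With the tool pointing down it reaches from about 0.35 to 0.975 m from the base axis. Payload 4.9 kg.
Tool frame: the origin (TCP) lies between the finger pads; the fingertips stand 14 mm ahead of it and the grasp point (between the pads) lies 5 mm behind it (manip.tcp_to_tips is the distance from the TCP to the fingertips, in m); z points along the fingers, y is the line along which they close (so a half turn about z gives the same grasp; the last joint's range is limited). The gripper opens to 85 mm and grips with 20 to 120 N. Pads are 22 mm wide; open, the fingers measure 114 mm over their backs; the gripper's body (76 mm by 85 mm) begins 54 mm behind the grasp point. The pads swing forward as they close: fully open they stand 13 mm farther back than shut.
Start: joints at [1.076, 0.053, 1.613, -0, 1.476, -0.119], TCP at [0.229, 0.581, 0.245] pointing down, gripper open.
Joint ranges: [-3.01, 3.01], [-1.01, 2.22], [0.06, 2.58], [-1.02, 4.17], [0.09, 2.62], [-3.14, 3.14]. Speed limits (rad/s): [2.57, 2.57, 3.14, 3.14, 3.14, 3.14].

### API

Orientations are given as a unit quaternion [w, x, y, z].
In Python, from plant import manip gives the robot as it stands.
- The arm moves only by the tool servo_tool, never from a script. Its argument "moves" is a list that holds one entry, the list of rows, each a list of 7 numbers: the shift along the tool's x, y, z in mm, then the turn, a rotation vector about the tool's x, y, z in degrees, then the finger opening in mm, from 0 to 85.4. In form: [[[x, y, z, ax, ay, az, fingers], ...]]. A call has 1 to 12 rows; each row shifts and turns the commanded pose from where the row before left it, along the tool's axes as they then stand; what a row does not reach is not made up. A row lasts 1/8 s, in which the tool goes at most 62.5 mm and 10.7 degrees, less where a joint would pass 70% of its speed; a pose out of reach is approached as far as the arm can. A call with a gripper value outside its range is refused whole. The fingers move at their own pace and stop on an object; the grip force is fixed at half the most. Time passes only in rows, so rows that do not move let the fingers close. It gives the time, the measured TCP pose, the force, the opening and the grip force at its end, in the units of the state.
- manip.state(): the state, without advancing time (a new reading comes with each control period).
- manip.grab_frame(name): name is "scene" or "side" or "wrist"; returns a dict with "image" (400x640x3 uint8, blue, green, red), "mtx" (3x3 intrinsics, pixels), "dist_coeffs" ([k1, k2, p1, p2, k3] as OpenCV has them; the pictures are not rectified), "eye" and "rotation" of the camera in the world. Camera axes: x right, y down, z forward; pixel columns grow to the right and rows downward; lengths in m; the calibration is good to about 2 mm. A picture is of the moment at which its call begins. There is no depth.
- manip.job_done(): hands the job in; it is judged then, once.
The state is a dict: "time": time; "joint_pos": joint angles; "joint_vel": joint speeds; "joint_efforts": joint torques, N m; "tool_pos": TCP position; "tool_rot": TCP orientation; "contact_force": force on the tool from outside, world axes, zero at the start; "ft_torque": the same for the moment, N m; "gripper_width": opening from 0.0 (shut) to 1.0 (fully open); "grasp_force": force on a finger pad.
Only numpy, scipy, OpenCV 4.12 (cv2) and the standard library are available. Lean on these libraries where they do the work, as an engineer would, in place of code of your own. Each camera call takes 0.05 s, during which the arm holds its last target. There are 200 camera calls.

### The job

Open the white solvent bottle on the craft table: push its child-resistant cap straight down until you feel it go firm, keep it pushed while you turn it anticlockwise (seen from above) about a sixth of a turn, then lift it off and stand it, open side down, inside the shallow wooden tray, setting it down before you let go. A firm hand is enough: never force the cap with more than about 3.5 kg (35 N) in any direction, because the plastic neck cracks. Leave the phone, the mug and the little brown bottle where they are.

Things in the scene. Friction and masses are not known exactly. Their poses are not given: they have to be found in the camera images.
- cap_mid (a point): Centre of the black round ribbed cap, half-way up, on its axis; z up along the axis, x horizontal, turning with the cap. Cap 48 mm across, 30 mm high: flat top 15 mm above, open lower edge 15 mm below this point. About 30 g. Closed, its x axis is along the holder's x axis within 0.07 rad. Sideways play on the neck about 1 mm: more sideways shift wedges it.
- cap: The same cap; origin 15 mm below cap_mid. Three inner lugs sit behind catch teeth of the neck. A springy pouring insert resists the push: 16 N at once, then 0.5 N per mm (at most 22 N), until the cap goes firm on the rim. This travel is hidden, 4 to 12 mm, different each time; only within 1.5 mm of the firm stop is it clear of the catches. 23 to 28 N of push is right, over 36 N breaks it.
- holder: Plywood holder screwed to the table, base plate 150 (x) x 130 (y) x 12 mm, with an oblong white bottle, 50 (x) x 80 (y) mm, wedged in it; neither moves. Origin at the centre of its underside, z up; neck and cap are on this z axis. Bottle's shoulder 146 mm above the origin; closed cap's lower edge 164 mm, top 194 mm.
- neck_axis (a point): Point on the neck's axis, 179 mm above the holder's origin, where cap_mid lies when closed; axes as the holder's. Pushed down, the cap turns anticlockwise from above: free to lift from 0.7 rad, dead stop at 1.4 to 1.6 rad, best 1.1 rad. Not pushed far enough, it is blocked after 0.1 rad. Let up, it rises to its first height and sits loose, free to lift.
- tray: Shallow open wooden tray, loose, 0.6 kg, 180 (x) x 150 (y) mm outside, 16 mm high, walls and floor 6 mm thick. Origin at the centre of its underside, z up.
- tray_in (a point): Centre of the tray's inner floor (6 mm above its underside). A cap standing in the tray has cap_mid 15 mm above the floor. Same axes as the tray.
- phone: Bystander: phone lying flat, 148 (x) x 72 (y) x 8 mm. Origin at the centre of its underside.
- stain: Bystander: small round brown glass bottle with its own plain cap, 38 mm across, 75 mm high, standing. Origin at the centre of its underside.
- mug: Bystander: white mug, 76 mm across, 92 mm high, handle to its own +y, standing. Origin at the centre of its underside.
Things that resemble listed ones, but are neither listed nor needed, are in the scene too. There is more than one size of the holder; the job needs the smaller.

How it is judged:
By the outcome, as a careful person would: the job done as asked, in the order asked, and still so for the second after the job is handed in, with the robot touching nothing.
It also fails if it takes over 64 s, if anything falls off the work surface, if the arm or the gripper's body presses on something with over 40 N, if the wrist force passes 120 N, or if a joint passes its speed limit or range.

## Working session

There is one attempt and no reset: what is moved stays moved. The work goes in short steps, Python scripts to look and compute and a tool call to move; the robot and the scene stay as the last step left them, time stands still between calls to the robot, and variables do not carry over. Pictures are saved under pics/ and viewed, at most 10 in all, crops included, and the job is handed in when it is done.

Besides the shell and the picture viewer there is one more tool, called after "Call:" by a JSON object that holds its "op" and its "data". servo_tool: Moves the arm, as the interface text tells. Its arguments: {"type":"object","properties":{"moves":{"type":"array"}},"required":["moves"]}

```bash
mkdir -p pics; ls; cat > h.py <<'E'
import cv2,numpy as np,pickle
from plant import manip
def grab(n,tag):
    f=manip.grab_frame(n); cv2.imwrite(f'pics/{tag}.png',f['image']); pickle.dump(f,open(f'{tag}.pkl','wb')); return f
def ray(f,uv):
    p=cv2.undistortPoints(np.array([[uv]],float),np.array(f['mtx'],float),np.array(f['dist_coeffs'],float))[0,0]
    d=np.array(f['rotation'])@np.array([p[0],p[1],1.]); return np.array(f['eye'],float),d/np.linalg.norm(d)
def onz(f,uv,z):
    e,d=ray(f,uv); return e+d*(z-e[2])/d[2]
def cross(f1,a,f2,b):
    e1,d1=ray(f1,a);e2,d2=ray(f2,b)
    s=np.linalg.lstsq(np.c_[d1,-d2],e2-e1,rcond=None)[0]
    p,q=e1+s[0]*d1,e2+s[1]*d2; return (p+q)/2,np.linalg.norm(p-q)
E
python3 - <<'E'
from h import *
for n in ["scene","side"]:
    f=grab(n,n+"0"); print(n,np.round(f['eye'],3),np.round(f['rotation'],3).tolist(),np.round(f['mtx'],1).tolist())
print(manip.state())
E
```

```text
pics
scene [0.835 0.591 0.995] [-0.1, 0.282, 0.901, -0.315] [[481.5, 0.0, 324.7], [0.0, 481.5, 198.8], [0.0, 0.0, 1.0]]
side [-0.04  -0.826  1.12 ] [-0.36, 0.901, -0.223, 0.098] [[513.0, 0.0, 322.8], [0.0, 513.0, 204.6], [0.0, 0.0, 1.0]]
{'time': 0.1, 'joint_pos': array([ 1.07600883e+00,  5.33063029e-02,  1.61415981e+00, -7.70600798e-07,
        1.47602742e+00, -1.19035686e-01]), 'joint_vel': array([-0.00045678, -0.00296231, -0.00449463, -0.00030525, -0.00051119,
        0.00087925]), 'joint_efforts': array([-1.68550775e-05, -3.94905674e+01, -3.71362066e+01, -1.49927091e-04,
        3.99036478e-03, -8.87068392e-07]), 'tool_pos': array([0.2291169 , 0.58090288, 0.2441745 ]), 'tool_rot': array([-2.86776655e-04,  1.86772481e-01,  9.82402737e-01, -9.06140232e-04]), 'contact_force': array([-0.08057579, -0.45760656, -0.21756561]), 'ft_torque': array([-0.0005668 ,  0.01406412, -0.00610342]), 'grasp_force': 0.0, 'gripper_width': 0.9987208269826678}
```

View pics/scene0.png

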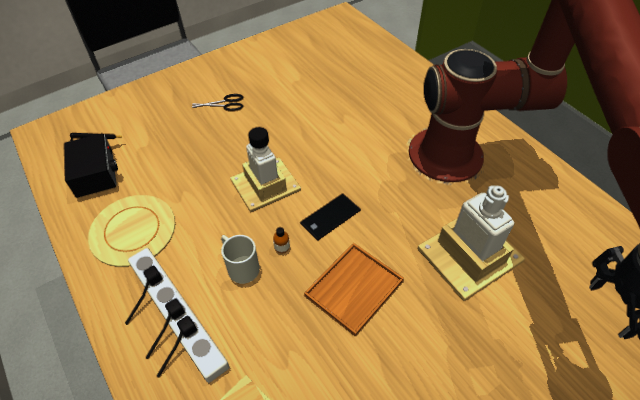

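View pics/side0.png

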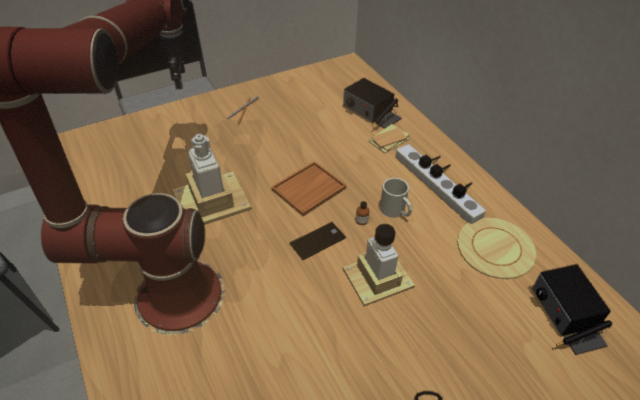

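Scene view: the black-capped bottle in its holder is at (259,140), the tray at (355,288), the phone at (331,216), the small bottle at (281,241) and the mug at (240,260). Side view: cap at (385,236), tray at (309,187). The large holder with the pump bottle is the decoy.

```bash
cat > m.py <<'E'
from h import *
S=pickle.load(open('scene0.pkl','rb'));D=pickle.load(open('side0.pkl','rb'))
def blob(m,near):
    n,l,st,c=cv2.connectedComponentsWithStats(m.astype(np.uint8))
    i=min((i for i in range(1,n) if st[i,4]>60),key=lambda i:np.hypot(*(c[i]-near))); 
    return l==i,st[i],c[i]
def quad(m):
    c=max(cv2.findContours(m.astype(np.uint8),0,2)[0],key=cv2.contourArea)
    return cv2.minAreaRect(c),cv2.approxPolyDP(cv2.convexHull(c),6,True)[:,0]
C=[]
for f,nc,nt in ((S,(259,138),(355,288)),(D,(385,236),(309,187))):
    im=f['image']; hsv=cv2.cvtColor(im,cv2.COLOR_BGR2HSV)
    b,st,c=blob(im.max(2)<60,nc); C.append((st[:2]+st[2:4]/2-.5)); print('cap',st,c)
    print('hsv tray',hsv[nt[1],nt[0]])
    h=hsv[nt[1],nt[0]].astype(int)
    t,st,c=blob((abs(hsv[...,0].astype(int)-h[0])<4)&(abs(hsv[...,1].astype(int)-h[1])<45)&(abs(hsv[...,2].astype(int)-h[2])<60),nt)
    print('tray',st,c); r,q=quad(t); print(q.tolist()); 
    for p in q: print(np.round(onz(f,p,.006),4), np.round(onz(f,p,.016),4))
print('cap',cross(S,C[0],D,C[1]))
E
python3 m.py; python3 - <<'E'
import cv2,numpy as np
a=cv2.imread('pics/scene0.png')[110:220,210:320];b=cv2.imread('pics/side0.png')[215:310,335:425]
cv2.imwrite('pics/c0.png',np.hstack([cv2.resize(a,(400,400),interpolation=2),cv2.resize(b,(400,422),interpolation=2)[:400]]))
E
```

```text
cap [249 127  20  22 343] [258.3877551 137.5451895]
hsv tray [ 14 200 204]
tray [ 304  243  100   90 4380] [353.72922374 287.46598174]
[[353, 243], [403, 277], [355, 332], [304, 292]]Traceback (most recent call last):
  File "m.py", line 18, in <module>
    for p in q: print(np.round(onz(f,p,.006),4), np.round(onz(f,p,.016),4))
                               ~~~^^^^^^^^^^
  File "h.py", line 9, in onz
    e,d=ray(f,uv); return e+d*(z-e[2])/d[2]
        ~~~^^^^^^
  File "h.py", line 7, in ray
    d=np.array(f['rotation'])@np.array([p[0],p[1],1.]); return np.array(f['eye'],float),d/np.linalg.norm(d)
      ~~~~~~~~~~~~~~~~~~~~~~~^~~~~~~~~~~~~~~~~~~~~~~~~
ValueError: matmul: Input operand 1 has a mismatch in its core dimension 0, with gufunc signature (n?,k),(k,m?)->(n?,m?) (size 3 is different from 4)
```

View pics/c0.png

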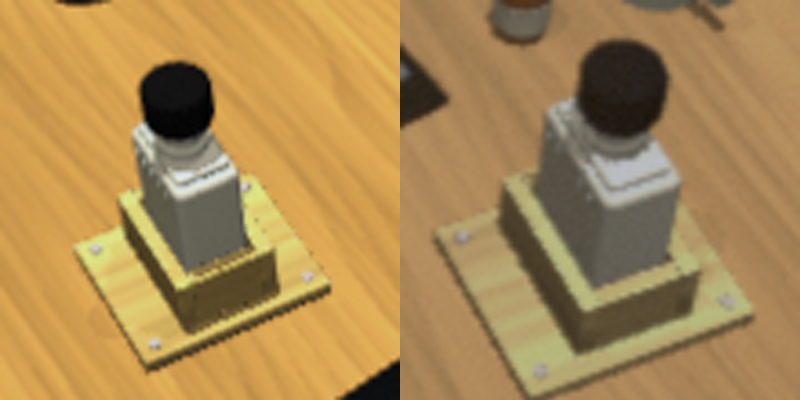

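The crop shows the holder plate with corners at about (231,179), (251,211), (301,189) in the scene view, and (343,268), (365,304), (414,286) in the side view. The cap is sound and closed.

```bash
sed -i "s/^import cv2.*/&\nfrom scipy.spatial.transform import Rotation as R/; s/d=np.array(f\['rotation'\])@np.array(\[p\[0\],p\[1\],1.\])/q=f['rotation']; d=R.from_quat(np.roll(q,-1)).apply([p[0],p[1],1.])/" h.py
cat >> m.py <<'E'
for f,q in ((S,[(230.6,178.8),(251.3,211),(300.8,189.2)]),(D,[(342.9,267.9),(364.9,303.7),(414.2,285.9)])):
    P=np.array([onz(f,p,.011) for p in q])[:,:2]; print('plate',np.round(P,4).tolist(),'mid',(P[0]+P[2])/2)
    for a,b in ((0,1),(1,2)):
        d=P[b]-P[a]; print(np.linalg.norm(d),np.degrees(np.arctan2(d[1],d[0])))
E
python3 m.py
```

```text
cap [249 127  20  22 343] [258.3877551 137.5451895]
hsv tray [ 14 200 204]
tray [ 304  243  100   90 4380] [353.72922374 287.46598174]
[[353, 243], [403, 277], [355, 332], [304, 292]]
[0.4055 0.0969 0.006 ] [0.4098 0.1019 0.016 ]
[0.3663 0.2396 0.006 ] [0.3711 0.2431 0.016 ]
[0.5399 0.2838 0.006 ] [0.5429 0.2869 0.016 ]
[0.5775 0.1402 0.006 ] [0.5801 0.1448 0.016 ]
cap [375 225  20  21 330] [384.50606061 234.76969697]
hsv tray [ 13 152 159]
tray [   58    54   500   346 44045] [308.02002497 239.24994892]
[[58, 134], [358, 56], [386, 82], [526, 317], [557, 394], [185, 397]]
[-0.1794  0.8336  0.006 ] [-0.1782  0.8187  0.016 ]
[1.0198 0.8056 0.006 ] [1.0103 0.7909 0.016 ]
[1.0168 0.5858 0.006 ] [1.0073 0.5731 0.016 ]
[ 0.7503 -0.4731  0.006 ] [ 0.7432 -0.4763  0.016 ]
[ 0.6709 -0.6595  0.006 ] [ 0.6645 -0.6609  0.016 ]
[-0.0722 -0.2724  0.006 ] [-0.0719 -0.2774  0.016 ]
cap (array([ 0.48484376, -0.19222775,  0.17674675]), np.float64(0.0005657885370291731))
plate [[0.5561, -0.2552], [0.5636, -0.1274], [0.4194, -0.1161]] mid [ 0.48773174 -0.18565291]
0.12806613630234956 86.63843858048206
0.1445967946988992 175.50107069239462
plate [[0.4141, -0.127], [0.4078, -0.2509], [0.5507, -0.2643]] mid [ 0.48241991 -0.19565082]
0.12406766952608456 -92.92475442301756
0.1435827882786587 -5.377961818964329
```

```bash
python3 - <<'E'
from h import *
S=pickle.load(open('scene0.pkl','rb'));D=pickle.load(open('side0.pkl','rb'))
print('pump top',cross(S,(496,188),D,(201,136)))
s=manip.state(); T=R.from_quat(np.roll(s['tool_rot'],-1))
print('tool shift mm',T.inv().apply(np.array([.485,-.192,.30])-s['tool_pos'])*1000, T.as_matrix().round(3).tolist())
E
```

```text
pump top (array([0.19413918, 0.27930397, 0.25203716]), np.float64(0.0010207080408303072))
tool shift mm [-521.65187063 -625.18145499  -54.7629205 ] [[-0.93, 0.367, -0.001], [0.367, 0.93, -0.002], [0.0, -0.002, -1.0]]
```

Call:
{"op": "servo_tool", "data": {"moves": [[[0,0,-50,0,0,0,85],[0,0,-50,0,0,0,85],[-40,-48,0,0,0,0,85],[-40,-48,0,0,0,0,85],[-40,-48,0,0,0,0,85],[-40,-48,0,0,0,0,85],[-40,-48,0,0,0,0,85],[-40,-48,0,0,0,0,85],[-40,-48,0,0,0,0,85],[-40,-48,0,0,0,0,85],[-40,-48,0,0,0,0,85],[-40,-48,0,0,0,0,85]]]}}

```text
time: 1.6
tool_pos: [0.4253, -0.014, 0.3451]
tool_rot: [0.0, 0.187, 0.982, 0.0]
contact_force: [0.8, 0.6, 0.4]
gripper_width: 0.999
grasp_force: 0.0
```

Call:
{"op": "servo_tool", "data": {"moves": [[[-40,-48,0,0,0,0,85],[-40,-48,0,0,0,0,85],[-40,-48,0,0,0,0,85],[0,0,0,0,0,10,85],[0,0,0,0,0,10,85],[0,0,0,0,0,10,85],[0,0,0,0,0,10,85],[0,0,0,0,0,10,85],[0,0,0,0,0,10,85],[0,0,0,0,0,10,85],[0,0,0,0,0,10,85],[0,0,0,0,0,0,85]]]}}

```text
time: 3.1
tool_pos: [0.4839, -0.1898, 0.3447]
tool_rot: [-0.0, 0.774, 0.633, -0.0]
contact_force: [-0.6, -0.4, -0.1]
gripper_width: 0.995
grasp_force: 0.0
```

```bash
cat > w.py <<'E'
from h import *
import sys
s=manip.state();f=grab('wrist',sys.argv[1]);T=R.from_quat(np.roll(s['tool_rot'],-1))
print(s['time'],s['joint_pos'].round(3),s['tool_pos'].round(4),T.as_matrix().round(3).tolist(),s['contact_force'].round(2),np.round(f['eye'],4))
t=np.array([float(v) for v in sys.argv[2:5]]) if len(sys.argv)>4 else np.array([.485,-.192,.179])
print('tool shift',T.inv().apply(t-s['tool_pos'])*1000)
E
python3 w.py w1
```

```text
3.1 [-0.517 -0.24   1.723  0.     1.659 -0.318] [ 0.4839 -0.1898  0.3447] [[0.198, 0.98, -0.001], [0.98, -0.198, 0.0], [0.0, -0.001, -1.0]] [-0.61 -0.37 -0.15] [ 0.5017 -0.1084  0.4745]
tool shift [ -1.96624636   1.68297937 165.72939494]
```

View pics/w1.png

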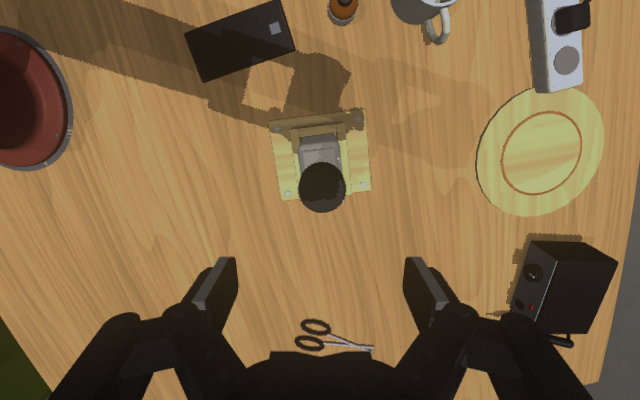

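The wrist view shows the cap at (322,188) on its bottle, with the holder plate around it at (272..371,110..200). The black plate, phone and mug are clear of the descent.

```bash
cat > c.py <<'E'
from h import *
import sys
f=pickle.load(open(sys.argv[1]+'.pkl','rb')); near=np.array([float(sys.argv[2]),float(sys.argv[3])]); z=float(sys.argv[4]); thr=int(sys.argv[5])
m=(f['image'].max(2)<thr).astype(np.uint8)
m=cv2.morphologyEx(m,2,np.ones((3,3)))
n,l,st,c=cv2.connectedComponentsWithStats(m); i=l[int(near[1]),int(near[0])]; print(i,st[i],c[i])
ct=max(cv2.findContours((l==i).astype(np.uint8),0,1)[0],key=cv2.contourArea)[:,0]
# rays of the outline to the top plane; far (from camera) half is the top rim -> circle fit
P=np.array([onz(f,p,z)[:2] for p in ct]); e=np.array(f['eye'][:2]); u=P.mean(0)-e; u/=np.linalg.norm(u)
far=P[(P-P.mean(0))@u>0.004]
from scipy.optimize import least_squares
r=least_squares(lambda v:np.hypot(*(far-v[:2]).T)-.024,P.mean(0),loss='soft_l1',f_scale=.0005); print('centre',r.x,'res',np.sqrt(np.mean(r.fun**2)),len(far))
r=least_squares(lambda v:np.hypot(*(far-v[:2]).T)-v[2],[*P.mean(0),.024],loss='soft_l1',f_scale=.0005); print('free',r.x)
E
for t in 45 60; do python3 c.py w1 322 188 .194 $t; done; python3 -c "
import pickle;f=pickle.load(open('w1.pkl','rb'));print(f['image'][155:216:4,322].max(1),f['image'][188,290:355:3].max(1))"
```

```text
0 [     0      0    640    400 209451] [316.09675771 176.09518694]
centre [ 0.60546035 -0.37607276] res 0.2663266236825159 1672
free [ 0.3548133  -1.04521755  0.74268621]
7 [ 299  162   44   40 1371] [319.64697301 182.22246535]
centre [ 0.48435356 -0.1809831 ] res 0.0016986357554821308 59
free [ 0.48432469 -0.18137122  0.02368113]
[123 126  42  44  43  45  46  42  46  46  47  55  61  61  64 173] [183 185 183  47  44  46  46  46  46  48  43  45  46  46  46  45  48  62
  51 184 175 184]
```

```bash
for t in 80 100; do python3 c.py w1 322 188 .194 $t; done
```

```text
9 [ 299  162   47   50 1860] [321.66344086 186.8844086 ]
centre [ 0.48642344 -0.19173292] res 0.000628031615838684 64
free [ 0.48613058 -0.19336787  0.02263506]
21 [ 298  162   48   51 1908] [321.67662474 186.92872117]
centre [ 0.48632276 -0.19223583] res 0.000665388640558562 63
free [ 0.48602395 -0.19394516  0.02263466]
```

Call:
{"op": "servo_tool", "data": {"moves": [[[-2,2.5,50,0,0,0,85],[0,0,50,0,0,0,85],[0,0,10,0,0,0,85],[0,0,0,0,0,0,85]]]}}

```text
time: 3.65
tool_pos: [0.4862, -0.1924, 0.2357]
tool_rot: [-0.0, 0.774, 0.633, -0.0]
contact_force: [0.7, -0.2, 0.2]
gripper_width: 0.997
grasp_force: 0.0
```

```bash
python3 w.py w2 .486 -.192 .179; python3 - <<'E'
from h import *
f=pickle.load(open('w2.pkl','rb')); print(cv2.projectPoints(np.array([[.486,-.192,.194]]),*(lambda q:(cv2.Rodrigues(q.inv().as_matrix())[0],-q.inv().apply(f['eye'])))(R.from_quat(np.roll(f['rotation'],-1))),np.array(f['mtx']),np.array(f['dist_coeffs']))[0])
E
```

```text
3.65 [-0.519 -0.188  1.858  0.     1.472 -0.319] [ 0.4862 -0.1924  0.2357] [[0.199, 0.98, -0.0], [0.98, -0.199, 0.0], [0.0, -0.0, -1.0]] [ 0.67 -0.18  0.22] [ 0.504  -0.111   0.3655]
tool shift [ 0.37541733 -0.26632059 56.71834736]
[[[317.54567004 235.03270918]]]
```

View pics/w2.png

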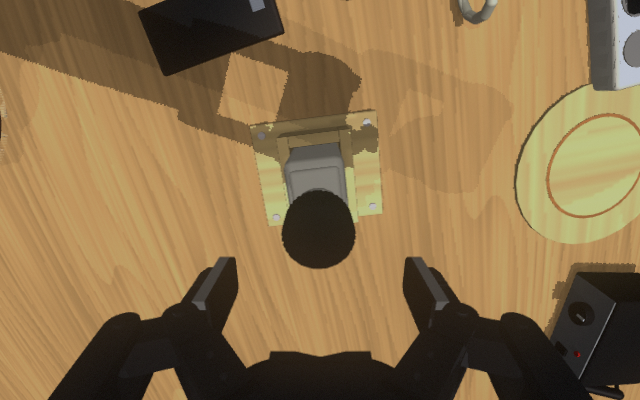

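The cap is at (318,232), centred between the fingers at (237 and 403).

```bash
for t in 80 100; do python3 c.py w2 318 235 .194 $t; done
```

```text
7 [ 282  190   73   78 4505] [318.1509434  229.36559378]
centre [ 0.48650857 -0.19175622] res 0.0005303914810819594 98
free [ 0.48620061 -0.19300528  0.02295606]
20 [ 282  188   73   81 4585] [318.15463468 229.10708833]
centre [ 0.48635801 -0.19197592] res 0.000512883839520755 98
free [ 0.48610802 -0.19317512  0.02301678]
```

Call:
{"op": "servo_tool", "data": {"moves": [[[0,0,30,0,0,0,85],[0,0,27,0,0,0,85],[0,0,0,0,0,0,54],[0,0,0,0,0,0,52],[0,0,0,0,0,0,51],[0,0,0,0,0,0,51]]]}}

```text
time: 4.45
tool_pos: [0.4866, -0.1928, 0.1798]
tool_rot: [0.001, 0.775, 0.633, 0.0]
contact_force: [-2.2, 0.8, 1.0]
gripper_width: 0.598
grasp_force: 1.0
```

Call:
{"op": "servo_tool", "data": {"moves": [[[0,0,0,0,0,0,50],[0,0,0,0,0,0,50]]]}}

```text
time: 4.7
tool_pos: [0.4862, -0.1924, 0.1784]
tool_rot: [0.0, 0.775, 0.632, 0.0]
contact_force: [-2.7, 0.3, 1.4]
gripper_width: 0.587
grasp_force: 1.2
```

Call:
{"op": "servo_tool", "data": {"moves": [[[0,0,0,0,0,0,49],[0,0,0,0,0,0,49]]]}}

```text
time: 4.95
tool_pos: [0.4858, -0.1923, 0.1783]
tool_rot: [-0.0, 0.775, 0.632, -0.0]
contact_force: [-5.8, 2.2, 3.5]
gripper_width: 0.576
grasp_force: 2.6
```

Call:
{"op": "servo_tool", "data": {"moves": [[[0,0,0,0,0,0,48.4],[0,0,0,0,0,0,48.4]]]}}

```text
time: 5.2
tool_pos: [0.4856, -0.1923, 0.1783]
tool_rot: [-0.001, 0.775, 0.632, -0.001]
contact_force: [-5.5, 1.2, 4.8]
gripper_width: 0.567
grasp_force: 3.2
```

Call:
{"op": "servo_tool", "data": {"moves": [[[0,-1.3,0,0,0,0,50],[0,0,0,0,0,0,50]]]}}

```text
time: 5.45
tool_pos: [0.4853, -0.1921, 0.1782]
tool_rot: [0.001, 0.775, 0.633, 0.001]
contact_force: [0.4, 0.4, -0.2]
gripper_width: 0.581
grasp_force: 0.0
```

Call:
{"op": "servo_tool", "data": {"moves": [[[0,0,0,0,0,0,48.6],[0,0,0,0,0,0,48.6]]]}}

```text
time: 5.7
tool_pos: [0.485, -0.1921, 0.1783]
tool_rot: [0.0, 0.775, 0.633, 0.0]
contact_force: [-0.2, -0.1, -0.9]
gripper_width: 0.569
grasp_force: 0.0
```

Call:
{"op": "servo_tool", "data": {"moves": [[[0,0,0,0,0,0,48.2],[0,0,0,0,0,0,48.2]]]}}

```text
time: 5.95
tool_pos: [0.4849, -0.1921, 0.1783]
tool_rot: [0.0, 0.775, 0.632, 0.0]
contact_force: [-0.5, 0.2, -0.6]
gripper_width: 0.568
grasp_force: 0.2
```

Call:
{"op": "servo_tool", "data": {"moves": [[[0,0,0,0,0,0,65],[0,0,0,0,0,0,65],[0,0,0,0,0,-10,65],[0,0,0,0,0,-10,65],[0,0,0,0,0,-10,65],[0,0,0,0,0,-10,65],[0,0,0,0,0,-10,65],[0,0,0,0,0,-10,65],[0,0,0,0,0,-10,65],[0,0,0,0,0,-10,65],[0,0,0,0,0,-10,52],[0,0,0,0,0,0,51]]]}}

```text
time: 7.45
tool_pos: [0.4848, -0.1921, 0.1783]
tool_rot: [-0.0, 0.101, 0.995, -0.0]
contact_force: [-1.2, -0.0, -0.2]
gripper_width: 0.6
grasp_force: 0.0
```

Call:
{"op": "servo_tool", "data": {"moves": [[[0,0,0,0,0,0,51],[0,0,0,0,0,0,50]]]}}

```text
time: 7.7
tool_pos: [0.4848, -0.1923, 0.1783]
tool_rot: [-0.0, 0.101, 0.995, -0.0]
contact_force: [1.0, 0.0, -0.5]
gripper_width: 0.589
grasp_force: 0.3
```

Call:
{"op": "servo_tool", "data": {"moves": [[[0,0,0,0,0,0,49],[0,0,0,0,0,0,49]]]}}

```text
time: 7.95
tool_pos: [0.4848, -0.1925, 0.1785]
tool_rot: [0.0, 0.101, 0.995, -0.0]
contact_force: [-1.7, -1.9, 1.0]
gripper_width: 0.577
grasp_force: 1.2
```

Call:
{"op": "servo_tool", "data": {"moves": [[[0,0,0,0,0,0,48.4],[0,0,0,0,0,0,48.4]]]}}

```text
time: 8.2
tool_pos: [0.4848, -0.1926, 0.1786]
tool_rot: [0.0, 0.101, 0.995, -0.001]
contact_force: [-1.3, -3.3, 1.4]
gripper_width: 0.57
grasp_force: 2.1
```

Call:
{"op": "servo_tool", "data": {"moves": [[[0,-0.9,0,0,0,0,49],[0,0,0,0,0,0,49]]]}}

```text
time: 8.45
tool_pos: [0.4847, -0.1926, 0.1781]
tool_rot: [0.0, 0.1, 0.995, 0.001]
contact_force: [0.0, 0.1, -0.4]
gripper_width: 0.572
grasp_force: 0.3
```

Call:
{"op": "servo_tool", "data": {"moves": [[[0,0,0,0,0,0,48.2],[0,0,0,0,0,0,48.2]]]}}

```text
time: 8.7
tool_pos: [0.4847, -0.1929, 0.1782]
tool_rot: [-0.0, 0.1, 0.995, 0.0]
contact_force: [-0.0, -2.3, 0.4]
gripper_width: 0.564
grasp_force: 0.7
```

Call:
{"op": "servo_tool", "data": {"moves": [[[0,-0.2,0,0,0,0,65],[0,0,0,0,0,0,65],[0,0,0,0,0,10,65],[0,0,0,0,0,10,65],[0,0,0,0,0,10,65],[0,0,0,0,0,10,65],[0,0,0,0,0,10,65],[0,0,0,0,0,10,65],[0,0,0,0,0,10,65],[0,0,0,0,0,10,65],[0,0,0,0,0,10,52],[0,0,0,0,0,0,49]]]}}

```text
time: 10.2
tool_pos: [0.4846, -0.193, 0.1782]
tool_rot: [-0.0, 0.774, 0.633, 0.0]
contact_force: [0.9, 0.4, 0.6]
gripper_width: 0.578
grasp_force: 0.0
```

Call:
{"op": "servo_tool", "data": {"moves": [[[0,0,0,0,0,0,48.2],[0,0,0,0,0,0,48.2]]]}}

```text
time: 10.45
tool_pos: [0.4846, -0.1932, 0.1783]
tool_rot: [-0.0, 0.774, 0.633, 0.0]
contact_force: [0.6, 0.4, 0.2]
gripper_width: 0.565
grasp_force: 0.0
```

Call:
{"op": "servo_tool", "data": {"moves": [[[0,0,0,0,0,0,47],[0,0,0,0,0,0,45],[0,0,0,0,0,0,40],[0,0,0,0,0,0,40]]]}}

```text
time: 10.95
tool_pos: [0.4848, -0.1933, 0.1786]
tool_rot: [0.0, 0.775, 0.633, 0.0]
contact_force: [0.2, 0.9, 3.1]
gripper_width: 0.544
grasp_force: 61.5
```

Call:
{"op": "servo_tool", "data": {"moves": [[[0,0,1,0,0,0,40],[0,0,0,0,0,0,40]]]}}

```text
time: 11.2
tool_pos: [0.4849, -0.1933, 0.1786]
tool_rot: [0.0, 0.775, 0.633, 0.0]
contact_force: [-2.7, 1.1, 6.6]
gripper_width: 0.556
grasp_force: 62.1
```

Call:
{"op": "servo_tool", "data": {"moves": [[[0,0,1,0,0,0,40],[0,0,0,0,0,0,40]]]}}

```text
time: 11.45
tool_pos: [0.4849, -0.1933, 0.1785]
tool_rot: [0.0, 0.775, 0.633, 0.0]
contact_force: [-4.8, 3.1, 11.1]
gripper_width: 0.545
grasp_force: 62.5
```

Call:
{"op": "servo_tool", "data": {"moves": [[[0,0,1,0,0,0,40],[0,0,0,0,0,0,40]]]}}

```text
time: 11.7
tool_pos: [0.485, -0.1934, 0.1785]
tool_rot: [0.0, 0.774, 0.633, 0.0]
contact_force: [-7.0, 3.0, 14.5]
gripper_width: 0.546
grasp_force: 62.9
```

Call:
{"op": "servo_tool", "data": {"moves": [[[0,-1.5,1,0,0,0,40],[0,0,0,0,0,0,40]]]}}

```text
time: 11.95
tool_pos: [0.4849, -0.1934, 0.1784]
tool_rot: [0.002, 0.774, 0.633, 0.001]
contact_force: [-3.2, 4.2, 14.6]
gripper_width: 0.546
grasp_force: 63.0
```

Call:
{"op": "servo_tool", "data": {"moves": [[[0,0,1,0,0,0,40],[0,0,0,0,0,0,40]]]}}

```text
time: 12.2
tool_pos: [0.4849, -0.1935, 0.1776]
tool_rot: [0.002, 0.774, 0.633, 0.001]
contact_force: [-3.7, 3.7, 15.0]
gripper_width: 0.543
grasp_force: 63.0
```

Call:
{"op": "servo_tool", "data": {"moves": [[[0,0,1,0,0,0,40],[0,0,1,0,0,0,40],[0,0,0,0,0,0,40]]]}}

```text
time: 12.58
tool_pos: [0.4849, -0.1934, 0.1758]
tool_rot: [0.002, 0.774, 0.633, 0.001]
contact_force: [-3.2, 3.2, 17.1]
gripper_width: 0.546
grasp_force: 63.1
```

Travelling against the spring now. I'll keep going in small steps.

Call:
{"op": "servo_tool", "data": {"moves": [[[0,-0.3,1,0,0,0,40],[0,0,1,0,0,0,40],[0,0,0,0,0,0,40]]]}}

```text
time: 12.95
tool_pos: [0.4849, -0.1934, 0.1741]
tool_rot: [0.002, 0.774, 0.633, 0.001]
contact_force: [-3.8, 3.3, 17.5]
gripper_width: 0.546
grasp_force: 63.2
```

Call:
{"op": "servo_tool", "data": {"moves": [[[0,0,1,0,0,0,40],[0,0,1,0,0,0,40],[0,0,0,0,0,0,40]]]}}

```text
time: 13.32
tool_pos: [0.485, -0.1935, 0.1723]
tool_rot: [0.002, 0.774, 0.633, 0.001]
contact_force: [-4.0, 3.7, 18.6]
gripper_width: 0.546
grasp_force: 63.3
```

Call:
{"op": "servo_tool", "data": {"moves": [[[0,0,1,0,0,0,40],[0,0,0,0,0,0,40]]]}}

```text
time: 13.58
tool_pos: [0.485, -0.1935, 0.1714]
tool_rot: [0.002, 0.774, 0.633, 0.001]
contact_force: [-3.6, 4.6, 19.3]
gripper_width: 0.544
grasp_force: 63.4
```

Call:
{"op": "servo_tool", "data": {"moves": [[[0,0,1,0,0,0,40],[0,0,0,0,0,0,40]]]}}

```text
time: 13.82
tool_pos: [0.485, -0.1935, 0.1705]
tool_rot: [0.002, 0.774, 0.633, 0.001]
contact_force: [-4.3, 4.8, 19.2]
gripper_width: 0.545
grasp_force: 63.4
```

Call:
{"op": "servo_tool", "data": {"moves": [[[0,0,1,0,0,0,40],[0,0,0,0,0,0,40]]]}}

```text
time: 14.08
tool_pos: [0.485, -0.1935, 0.1703]
tool_rot: [0.002, 0.774, 0.633, 0.001]
contact_force: [-6.5, 5.4, 22.3]
gripper_width: 0.548
grasp_force: 63.8
```

Call:
{"op": "servo_tool", "data": {"moves": [[[0,0,1,0,0,0,40],[0,0,0,0,0,0,40]]]}}

```text
time: 14.32
tool_pos: [0.4851, -0.1935, 0.1703]
tool_rot: [0.002, 0.774, 0.633, 0.001]
contact_force: [-8.5, 7.0, 27.3]
gripper_width: 0.542
grasp_force: 64.3
```

Call:
{"op": "servo_tool", "data": {"moves": [[[1.2,-1.2,-0.2,0,0,0,40],[0,0,0,0,0,0,40]]]}}

```text
time: 14.58
tool_pos: [0.485, -0.1933, 0.1703]
tool_rot: [0.005, 0.774, 0.633, 0.001]
contact_force: [-3.5, 1.7, 21.5]
gripper_width: 0.549
grasp_force: 63.7
```

Call:
{"op": "servo_tool", "data": {"moves": [[[0,0,0,0,0,-5,40],[0,0,0,0,0,-5,40],[0,0,0,0,0,0,40]]]}}

```text
time: 14.95
tool_pos: [0.4857, -0.1935, 0.1704]
tool_rot: [0.006, 0.716, 0.698, 0.002]
contact_force: [-0.6, 1.0, 21.3]
gripper_width: 0.546
grasp_force: 63.6
```

Call:
{"op": "servo_tool", "data": {"moves": [[[0,0,0.8,0,0,-3,40],[0,0,0,0,0,-5,40],[0,0,0,0,0,0,40]]]}}

```text
time: 15.32
tool_pos: [0.4862, -0.1935, 0.1704]
tool_rot: [0.006, 0.666, 0.746, 0.002]
contact_force: [-0.4, 2.1, 23.3]
gripper_width: 0.546
grasp_force: 63.8
```

```bash
python3 -c "
from h import *
s=manip.state();print(s['contact_force'],s['ft_torque'],s['tool_pos'],s['joint_pos'])"
```

```text
[-0.4179782   2.12547765 23.28827827] [ 0.33488058  0.12573762 -0.02044959] [ 0.48617781 -0.19354388  0.17036286] [-5.21451250e-01 -1.42773092e-01  1.92961880e+00  6.29613118e-04
  1.34178460e+00 -6.35193171e-01]
```

Call:
{"op": "servo_tool", "data": {"moves": [[[0,-0.3,0.3,0,0,-5,40],[0,0,0,0,0,-5,40],[0,0,0,0,0,0,40]]]}}

```text
time: 15.7
tool_pos: [0.4862, -0.1936, 0.1704]
tool_rot: [0.007, 0.598, 0.801, 0.001]
contact_force: [-0.3, 2.3, 23.4]
gripper_width: 0.55
grasp_force: 63.9
```

Call:
{"op": "servo_tool", "data": {"moves": [[[0,-0.3,0,0,0,-5,40],[0,0,0,0,0,-5,40],[0,0,0,0,0,0,40]]]}}

```text
time: 16.08
tool_pos: [0.486, -0.1936, 0.1704]
tool_rot: [0.007, 0.526, 0.85, 0.001]
contact_force: [-0.3, 2.7, 23.1]
gripper_width: 0.544
grasp_force: 63.9
```

Call:
{"op": "servo_tool", "data": {"moves": [[[0,0,0.3,0,0,-5,40],[0,0,0,0,0,-5,40],[0,0,0,0,0,0,40]]]}}

```text
time: 16.45
tool_pos: [0.4859, -0.1935, 0.1704]
tool_rot: [0.007, 0.45, 0.893, 0.0]
contact_force: [0.4, 2.5, 25.5]
gripper_width: 0.548
grasp_force: 64.1
```

Call:
{"op": "servo_tool", "data": {"moves": [[[0,0,0,0,0,-5,40],[0,0,0,0,0,-5,40],[0,0,0,0,0,-5,40],[0,0,0,0,0,0,40]]]}}

```text
time: 16.95
tool_pos: [0.4859, -0.1936, 0.1704]
tool_rot: [0.007, 0.33, 0.944, -0.001]
contact_force: [-0.3, 2.9, 24.8]
gripper_width: 0.545
grasp_force: 64.1
```

```bash
python3 -c "
from h import *
s=manip.state();print(s['contact_force'],s['ft_torque'],s['tool_pos'],s['joint_pos'])"
```

```text
[-0.30283188  2.88542093 24.8402021 ] [0.45888045 0.24524396 0.00239827] [ 0.48588405 -0.19357304  0.17037841] [-5.22028327e-01 -1.43834474e-01  1.93054406e+00  1.12142446e-03
  1.34141482e+00 -1.42132357e+00]
```

Call:
{"op": "servo_tool", "data": {"moves": [[[-0.6,0,-1,0,0,0,40],[-0.6,0,-1,0,0,0,40],[0,0,0,0,0,0,40]]]}}

```text
time: 17.32
tool_pos: [0.4859, -0.1936, 0.1705]
tool_rot: [0.005, 0.33, 0.944, -0.0]
contact_force: [0.0, 3.0, 18.5]
gripper_width: 0.546
grasp_force: 63.5
```

Call:
{"op": "servo_tool", "data": {"moves": [[[0,0,-2,0,0,0,40],[0,0,-2,0,0,0,40],[0,0,-2,0,0,0,40],[0,0,0,0,0,0,40]]]}}

```text
time: 17.82
tool_pos: [0.4858, -0.1936, 0.1759]
tool_rot: [0.005, 0.33, 0.944, -0.0]
contact_force: [0.6, 1.9, 16.8]
gripper_width: 0.548
grasp_force: 63.2
```

Call:
{"op": "servo_tool", "data": {"moves": [[[0,0,-2,0,0,0,40],[0,0,-2,0,0,0,40],[0,0,0,0,0,0,40]]]}}

```text
time: 18.2
tool_pos: [0.4853, -0.1936, 0.1786]
tool_rot: [0.005, 0.33, 0.944, -0.0]
contact_force: [2.2, 0.6, 13.4]
gripper_width: 0.548
grasp_force: 62.7
```

Call:
{"op": "servo_tool", "data": {"moves": [[[0,0,-2,0,0,0,40],[0,0,-2,0,0,0,40],[0,0,0,0,0,0,40]]]}}

```text
time: 18.58
tool_pos: [0.4829, -0.1927, 0.1786]
tool_rot: [0.001, 0.33, 0.944, -0.0]
contact_force: [3.4, -1.5, 4.0]
gripper_width: 0.547
grasp_force: 62.1
```

Call:
{"op": "servo_tool", "data": {"moves": [[[0,0,-2,0,0,0,40],[0,0,-2,0,0,0,40],[0,0,0,0,0,0,40]]]}}

```text
time: 18.95
tool_pos: [0.4829, -0.1925, 0.1811]
tool_rot: [0.001, 0.33, 0.944, 0.0]
contact_force: [7.2, -2.4, -3.3]
gripper_width: 0.547
grasp_force: 62.1
```

Call:
{"op": "servo_tool", "data": {"moves": [[[-2,0.7,0,0,0,0,40],[0,0,-1,0,0,0,40],[0,0,-2,0,0,0,40],[0,0,0,0,0,0,40]]]}}

```text
time: 19.45
tool_pos: [0.4841, -0.1929, 0.1851]
tool_rot: [-0.0, 0.33, 0.944, 0.0]
contact_force: [0.0, -0.3, -0.2]
gripper_width: 0.547
grasp_force: 62.4
```

Call:
{"op": "servo_tool", "data": {"moves": [[[0,0,-4,0,0,0,40],[0,0,-4,0,0,0,40],[0,0,0,0,0,0,40]]]}}

```text
time: 19.82
tool_pos: [0.4846, -0.1932, 0.1939]
tool_rot: [0.001, 0.33, 0.944, -0.0]
contact_force: [-0.1, 0.2, 0.5]
gripper_width: 0.548
grasp_force: 62.4
```

Call:
{"op": "servo_tool", "data": {"moves": [[[0,0,-10,0,0,0,40],[0,0,-10,0,0,0,40],[0,0,-20,0,0,0,40],[0,0,0,0,0,0,40]]]}}

```text
time: 20.32
tool_pos: [0.4856, -0.1937, 0.2364]
tool_rot: [0.003, 0.33, 0.944, -0.0]
contact_force: [-0.3, -0.3, -0.9]
gripper_width: 0.546
grasp_force: 62.4
```

Call:
{"op": "servo_tool", "data": {"moves": [[[31,37,0,0,0,0,40],[31,37,0,0,0,0,40],[31,37,0,0,0,0,40],[31,37,0,0,0,0,40],[31,37,0,0,0,0,40],[31,37,0,0,0,0,40],[31,37,0,0,0,0,40],[31,37,0,0,0,0,40],[0,0,0,0,0,0,40],[0,0,0,0,0,0,40]]]}}

```text
time: 21.58
tool_pos: [0.4745, 0.1929, 0.2328]
tool_rot: [-0.0, 0.33, 0.944, -0.0]
contact_force: [-0.1, -0.2, -0.3]
gripper_width: 0.549
grasp_force: 62.4
```

```bash
python3 w.py w3 .476 .194 .021
```

```text
21.575 [ 0.241 -0.213  1.885 -0.     1.471 -0.658] [0.4745 0.1929 0.2328] [[-0.783, 0.623, -0.0], [0.623, 0.783, -0.001], [-0.0, -0.001, -1.0]] [-0.07 -0.17 -0.27] [0.4106 0.2446 0.3626]
tool shift [ -0.44238173   1.96591574 211.84662745]
```

View pics/w3.png

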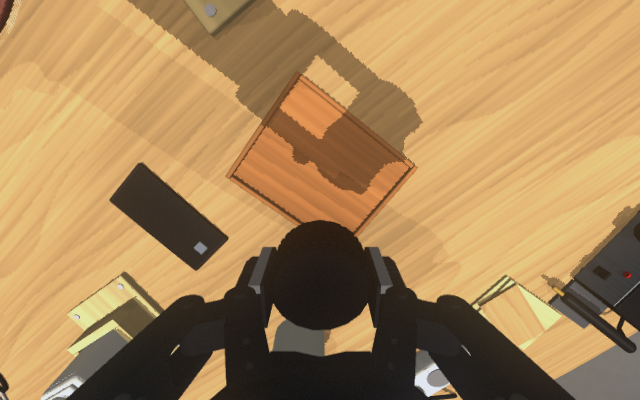

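The cap (320,275) is held level and centred. The tray's corners are at (297,76), (412,163) and (230,178).

```bash
python3 - <<'E'
from h import *
f=pickle.load(open('w3.pkl','rb'))
P=[onz(f,p,.016) for p in ((230,178),(297,75),(415,163))]; print(np.round(P,4),(P[0]+P[2])/2,np.linalg.norm(P[1]-P[0]),np.linalg.norm(P[2]-P[1]))
E
```

```text
[[0.4136 0.1015 0.016 ]
 [0.3751 0.24   0.016 ]
 [0.538  0.2877 0.016 ]] [0.47579493 0.19463887 0.016     ] 0.14368970163475117 0.1697451981383566
```

Call:
{"op": "servo_tool", "data": {"moves": [[[0,2,40,0,0,0,40],[0,0,50,0,0,0,40],[0,0,50,0,0,0,40],[0,0,40,0,0,0,40],[0,0,15,0,0,0,40],[0,0,5,0,0,0,40],[0,0,0,0,0,0,40],[0,0,0,0,0,0,40]]]}}

```text
time: 22.62
tool_pos: [0.4774, 0.1949, 0.035]
tool_rot: [0.001, 0.33, 0.944, 0.001]
contact_force: [0.7, 0.2, -0.1]
gripper_width: 0.545
grasp_force: 62.4
```

Call:
{"op": "servo_tool", "data": {"moves": [[[0,0,4,0,0,0,40],[0,0,3,0,0,0,40],[0,0,0,0,0,0,40]]]}}

```text
time: 23.0
tool_pos: [0.4756, 0.1946, 0.0257]
tool_rot: [-0.0, 0.33, 0.944, -0.0]
contact_force: [0.6, 0.7, -0.6]
gripper_width: 0.548
grasp_force: 62.4
```

Call:
{"op": "servo_tool", "data": {"moves": [[[0,0,2,0,0,0,40],[0,0,0,0,0,0,40],[0,0,0,0,0,0,40]]]}}

```text
time: 23.38
tool_pos: [0.4759, 0.1946, 0.0241]
tool_rot: [-0.0, 0.33, 0.944, -0.0]
contact_force: [0.3, -1.1, 0.1]
gripper_width: 0.544
grasp_force: 62.4
```

Call:
{"op": "servo_tool", "data": {"moves": [[[0,0,1.5,0,0,0,40],[0,0,0,0,0,0,40],[0,0,0,0,0,0,40]]]}}

```text
time: 23.75
tool_pos: [0.4759, 0.1946, 0.0226]
tool_rot: [-0.0, 0.33, 0.944, 0.0]
contact_force: [-0.0, 0.2, -0.4]
gripper_width: 0.548
grasp_force: 62.4
```

Call:
{"op": "servo_tool", "data": {"moves": [[[0,0,1,0,0,0,40],[0,0,0,0,0,0,40],[0,0,0,0,0,0,40]]]}}

```text
time: 24.12
tool_pos: [0.4759, 0.1946, 0.0216]
tool_rot: [-0.0, 0.33, 0.944, -0.0]
contact_force: [0.1, 0.1, -1.5]
gripper_width: 0.546
grasp_force: 62.4
```

Call:
{"op": "servo_tool", "data": {"moves": [[[0,0,1,0,0,0,40],[0,0,0,0,0,0,40],[0,0,0,0,0,0,40]]]}}

```text
time: 24.5
tool_pos: [0.4761, 0.1946, 0.0208]
tool_rot: [0.0, 0.33, 0.944, 0.0]
contact_force: [-0.1, -1.0, 2.2]
gripper_width: 0.544
grasp_force: 62.6
```

Contact is beginning, so one more small step to confirm it's down before I release.

Call:
{"op": "servo_tool", "data": {"moves": [[[0,0,0.5,0,0,0,40],[0,0,0,0,0,0,40],[0,0,0,0,0,0,40]]]}}

```text
time: 24.88
tool_pos: [0.4762, 0.1946, 0.0207]
tool_rot: [0.0, 0.33, 0.944, -0.0]
contact_force: [-1.7, -0.3, 5.4]
gripper_width: 0.542
grasp_force: 63.1
```

Call:
{"op": "servo_tool", "data": {"moves": [[[0,0,0,0,0,0,45],[0,0,0,0,0,0,48],[0,0,0,0,0,0,50],[0,0,0,0,0,0,53],[0,0,0,0,0,0,58],[0,0,0,0,0,0,66],[0,0,0,0,0,0,66],[0,0,-5,0,0,0,66],[0,0,-10,0,0,0,66],[0,0,-20,0,0,0,66],[0,0,-40,0,0,0,66],[0,0,-50,0,0,0,66]]]}}

```text
time: 26.38
tool_pos: [0.4751, 0.1944, 0.146]
tool_rot: [-0.001, 0.33, 0.944, -0.0]
contact_force: [0.8, 0.4, 1.2]
gripper_width: 0.774
grasp_force: 0.0
```

Call:
{"op": "servo_tool", "data": {"moves": [[[0,0,-50,0,0,0,66],[0,0,-40,0,0,0,66],[0,0,0,0,0,0,66],[0,0,0,0,0,0,66]]]}}

```text
time: 26.88
tool_pos: [0.4755, 0.1945, 0.2348]
tool_rot: [-0.0, 0.33, 0.944, -0.0]
contact_force: [-1.2, 0.6, -0.3]
gripper_width: 0.768
grasp_force: 0.0
```

```bash
python3 - <<'E'
from h import *
a=grab('scene','s4')['image'];b=grab('side','d4')['image']
cv2.imwrite('pics/c4.png',np.hstack([cv2.resize(a[120:345,210:435],(400,400)),cv2.resize(b[130:330,240:440],(400,400))]))
print(manip.state()['contact_force'])
E
```

```text
[-0.26918276  0.55596741 -0.60632169]
```

View pics/c4.png

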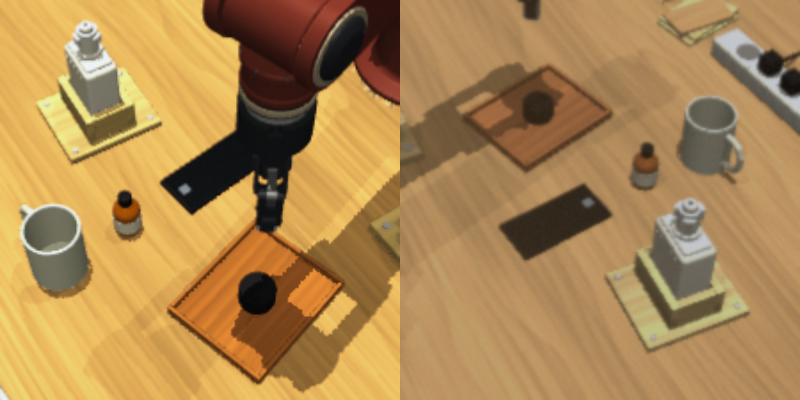

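The cap stands in the middle of the tray, at (257,293) in the left crop and (538,108) in the right. The bottle neck is open, and the phone, mug and little bottle haven't moved.

```bash
python3 -c "
from plant import manip
print(manip.job_done())"
```

```text
the job is handed in; nothing more can be done
None
```

The solvent bottle is open: the cap stands open side down in the middle of the tray, the highest push I read was about 27 N, the bystanders haven't moved, and I handed the job in at about 27 s.

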